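# Hold the drying box door ajar with its stay

## Robot

A 7-joint arm with a two-finger parallel gripper is mounted at the origin on the work surface. World frame = base frame: x ahead of the robot, y to its left, z up, the work surface at z = 0. Lengths are in m, angles in rad, forces in N, time in s.
With the tool pointing down it reaches from about 0.425 to 0.875 m from the base axis. Payload 4.7 kg.
Tool frame: the origin (TCP) lies midway between the tips of the shut fingers; the grasp point (between the pads) lies 19 mm behind it; z points along the fingers, y is the direction in which the jaws open and shut (so a half turn about z gives the same grasp; the last joint's range is limited). The gripper opens to 85 mm and grips with 20 to 120 N. Pads are 22 mm wide; open, the fingers measure 114 mm over their backs; the gripper's body (76 mm by 85 mm) begins 54 mm behind the grasp point. The pads swing forward as they close: fully open they stand 13 mm farther back than shut.
Start: joints at [-1.181, 0.321, -0.07, 1.45, 0.023, 1.371, -0.057], TCP at [0.239, 0.605, 0.231] pointing down, gripper open.
Joint ranges: [-2.86, 2.86], [-0.3, 2.09], [-1.38, 1.24], [0.06, 2.45], [-1.56, 4.7], [0.09, 2.05], [-2.69, 2.69]. Speed limits (rad/s): [2.57, 2.57, 3.14, 3.14, 3.14, 3.14, 3.14].

## Interface

Orientations are given as a rotation vector (axis times angle).
In Python, from plant import bot gives the robot as it stands.
- The arm moves only by the tool jog_arm, never from a script. Its argument "motion" is a list of rows, each an object of numbers: "dx", "dy", "dz": the shift along the world's x, y, z in cm; "wx", "wy", "wz": the turn, a rotation vector about the world's x, y, z in degrees. A call has 1 to 20 rows; each row shifts and turns the commanded pose from where the row before left it; what a row does not reach is not made up. A row lasts 1/12 s, in which the tool goes at most 41.7 mm and 7.16 degrees, less where a joint would pass 70% of its speed; a pose out of reach is approached as far as the arm can. A call is refused whole if a number of a shift passes 4.17 or a number of a turn 7.16, either way. A call with a gripper value outside its range is refused whole. "claw" is the closure, from -1 (fully open) to 1 (shut), set as the call begins (left out, the last holds). The fingers move at their own pace and stop on an object; the grip force is fixed at half the most. Time passes only in rows, so rows that do not move let the fingers close. It gives the time, the measured TCP pose, the force and the opening at its end, in the units of the state.
- bot.sense(): the state, without advancing time (a new reading comes with each control period).
- bot.grab_frame(name): name is "side" or "top" or "wrist"; returns the picture (400x640x3 uint8, red, green, blue); there is no depth.
- bot.camera_model(name): a dict with "intrinsics" (3x3 intrinsics, pixels), "k1" (the pictures are not rectified: a ray, as slopes to the right and down, at radius r is drawn at 1 + k1 r^2 times it, then the intrinsics apply), "xyz" and "attitude" of the camera in the world. Camera axes: x right, y up, looking along -z (the intrinsics and any distortion apply to the point x, -y, -z); pixel columns grow to the right and rows downward; lengths in m; the calibration is good to about 2 mm. A picture is of the moment at which its call begins: read the wrist's pose just before it. camera_model takes no time and is no camera call; for the wrist camera it gives the pose at the moment of the call.
- bot.close_job(): hands the job in, once; it reports no verdict.
Trained networks look in the newest picture that a camera, given by its name, has taken for a name from the list of things; names that differ only in an ending like _2 or _b are one class to them, and where a whole thing is asked for, a point or a joint stands for the part that bears it (a point fixed in the world has none). Each returns a list of dicts, best first, with "score" (0 to 1); they miss things now and then, are a little off and sometimes report something else, mostly with a low value. They report only what shows in the picture. A call takes as long as a camera call.
- bot.masks_of(camera, name): "pixels" (400x640 bool, what is visible of it) and "bbox" ([left, top, right, bottom] in pixels, round what is visible of it).
The state is a dict: "clock": time; "qpos": joint angles; "qd": joint speeds; "tau": joint torques, N m; "tcp_pos": TCP position; "tool_rot": TCP orientation; "wrist_force": force on the tool from outside, world axes, zero at the start; "ft_torque": the same for the moment, N m; "finger_gap": finger opening in m.
Only numpy, scipy, OpenCV 4.12 (cv2) and the standard library are available. Lean on these libraries where they do the work, as an engineer would, in place of code of your own. Each camera call takes 0.05 s, during which the arm holds its last target. There are 200 camera calls.

## Task

The clay drying box needs its clear door held ajar at the middle setting. Take the blue stay arm on the roof by its black knob, lift it and lead it across (the door follows) until its middle hole, the one with the yellow ring, is over the red peg, then lower it so that it drops over the peg and lies flat on the roof, and let go. Leave the dark clay cup to the right of the peg, near the roof's front corner on the other side from the stay, standing where it is.

Things in the scene. Friction and masses are not known exactly. Their poses are not given: they have to be found in the camera images.
- peg_tip (a point): Tip of the red peg, 24 mm high, 14 mm thick (upper half a cone), fixed upright on the flat roof of the plywood drying box (300 deep x 360 wide x 170 mm high, fixed). z up, x horizontal from the box's front (door) squarely to its back, y to the left seen from the front. With the middle hole seated the stay arm points along this x (within 3 degrees), its underside 22 mm below this point.
- stay_hole (a point): Centre of the yellow-ringed middle hole of the blue stay arm, on its underside; x along the arm to the knob, z up. Flat bar 330 x 44 x 8 mm, 26 mm holes at 150, 200 (this) and 250 mm from its pivot on the top edge of the door, where it swings level and lifts. 0.14 kg, it falls back flat to the roof when released. The door follows with under 3 N. Starts flat, left of the peg.
- stay_knob (a point): Grasp point on the upright round black knob at the stay arm's free end: knob 22 mm in diameter, 45 mm tall over the arm's top face; this point is on its axis, 15 mm below its top, 38 mm above the arm's underside, 85 mm beyond the middle hole along the arm. Same axes as the arm. Lifting the knob 55 mm raises the middle hole about 38 mm, clear of the peg.
- clay_cup: Bystander: unfired dark clay cup, 58 mm across, 65 mm high, loose, standing on the roof near its front right corner (as seen from the front); origin at the centre of its underside, z up.

How it is judged:
At the end, for the whole second after the job is handed in: The yellow-ringed middle hole is over the peg (centres within 12 mm seen from above), its underside at least 15 mm below the peg's tip, the stay arm flat on the roof within 0.06 rad; the clay cup upright (within 0.2 rad) and within 30 mm of where it stood (horizontal distance between stay_hole and peg_tip below 0.012 m and z of stay_hole in the frame of peg_tip below -0.015 m and angle between stay_hole's own z axis and vertical below 0.06 rad and distance of clay_cup from where it was at the start of the episode below 0.03 m and angle between clay_cup's own z axis and vertical below 0.2 rad); the robot touches nothing.
It fails at once if the clay cup on the roof is knocked over or pushed more than 30 mm (distance of clay_cup from where it was at the start of the episode above 0.03 m or angle between clay_cup's own z axis and vertical above 0.5 rad).
It also fails if it takes over 35 s, if anything falls off the work surface, if the arm or the gripper's body presses on something with over 40 N, if the wrist force passes 120 N, or if a joint passes its speed limit or range.

## Working session

There is one attempt and no reset: what is moved stays moved. The work goes in short steps, Python scripts to look and compute and a tool call to move; the robot and the scene stay as the last step left them, time stands still between calls to the robot, and variables do not carry over. Pictures are saved under pics/ and viewed, about 8 in all and at most 12, crops included, and the job is handed in when it is done.

Besides the shell and the picture viewer there is one more tool, called after "Call:" by a JSON object that holds its "api" and its "payload". jog_arm: Moves the arm, as the interface text tells. Its arguments: {"type":"object","properties":{"motion":{"type":"array","items":{"type":"object","properties":{"dx":{"type":"number"},"dy":{"type":"number"},"dz":{"type":"number"},"wx":{"type":"number"},"wy":{"type":"number"},"wz":{"type":"number"}}}},"claw":{"type":"number"}},"required":["motion"]}

```bash
mkdir -p pics; cat > h.py <<'E'
import numpy as np, cv2
from scipy.spatial.transform import Rotation as R
from plant import bot
def att(c):
    a=np.array(c["attitude"],float)
    return a if a.shape==(3,3) else (R.from_rotvec(a).as_matrix() if a.size==3 else R.from_quat(a).as_matrix())
def ray(c,u,v):
    K=np.array(c["intrinsics"]); k=c["k1"]
    s=cv2.undistortPoints(np.array([[[u,v]]],float),K,np.array([k,0,0,0,0.]))[0,0]
    d=att(c)@np.array([s[0],-s[1],-1]); return np.array(c["xyz"]),d/np.linalg.norm(d)
def at_z(c,u,v,z):
    o,d=ray(c,u,v); return o+d*(z-o[2])/d[2]
def proj(c,p):
    q=att(c).T@(np.array(p)-np.array(c["xyz"])); s=np.array([q[0]/-q[2],-q[1]/-q[2]])
    s=s*(1+c["k1"]*(s@s)); K=np.array(c["intrinsics"]); return (K@[s[0],s[1],1])[:2]
def tri(l):
    A=np.zeros((3,3));b=np.zeros(3)
    for c,u,v in l:
        o,d=ray(c,u,v);P=np.eye(3)-np.outer(d,d);A+=P;b+=P@o
    x=np.linalg.solve(A,b); return x,[np.round(proj(c,x)-[u,v],1) for c,u,v in l]
def save(im,n): cv2.imwrite("pics/"+n,cv2.cvtColor(im,cv2.COLOR_RGB2BGR))
E
python3 - <<'E'
from h import *
print(bot.sense())
for n in("side","top","wrist"):
    c=bot.camera_model(n); im=bot.grab_frame(n); save(im,n+"0.png"); print(n,c)
    for t in ("peg_tip","stay_hole","stay_knob","clay_cup"):
        for m in bot.masks_of(n,t)[:2]:
            ys,xs=np.nonzero(m["pixels"]); print(t,round(m["score"],2),m["bbox"],xs.mean().round(1),ys.mean().round(1),len(xs))
a=[cv2.imread(f"pics/{n}0.png") for n in("side","top")]
E
```

```text
{'clock': 0.0, 'qpos': array([-1.18091764,  0.3218345 , -0.07007491,  1.4516672 ,  0.0226052 ,
        1.37079821, -0.05694004]), 'qd': array([-9.42909881e-05, -1.92393795e-04, -1.84635187e-03,  3.69887187e-04,
        2.25506845e-03,  2.39620078e-03, -7.00980897e-04]), 'tau': array([-1.53881510e-04, -4.93585289e+01, -3.82043961e-01, -3.14330435e+01,
        1.29694035e-02,  1.15570973e-02, -7.50180078e-06]), 'tcp_pos': array([0.23840491, 0.60412583, 0.23021988]), 'tool_rot': array([-5.86784913e-01, -3.08604675e+00,  2.98987971e-03]), 'wrist_force': array([-0.53853283,  0.39757778, -0.24681041]), 'ft_torque': array([-0.03132649,  0.01830939,  0.00520809]), 'finger_gap': 0.0856482359093703}
side {'intrinsics': array([[457.4310773 ,   0.        , 310.72926077],
       [  0.        , 457.4310773 , 200.14637357],
       [  0.        ,   0.        ,   1.        ]]), 'k1': 0.02678692759081428, 'xyz': array([ 0.3471834 , -0.47959799,  0.72278714]), 'attitude': array([ 0.71841373, -0.20084098, -0.50167581])}
peg_tip 0.58 [261.4, 206.2, 283.3, 222.4] 270.7 213.9 247
stay_hole 0.66 [150.4, 122
[... 388 characters left out ...]
 'k1': -0.06691253593204018, 'xyz': array([ 0.45207762, -0.08990973,  0.85695102]), 'attitude': array([ 0.1737145 , -0.1320045 , -1.54110989])}
peg_tip 0.9 [291.2, 226.5, 310.8, 248.0] 299.7 235.2 304
stay_hole 0.94 [181.5, 190.2, 335.0, 368.3] 260.1 281.8 5500
stay_knob 0.66 [182.4, 189.2, 336.8, 366.8] 259.0 280.3 5780
clay_cup 0.88 [357.5, 222.1, 400.2, 258.5] 376.0 238.5 1261
wrist {'intrinsics': array([[294.4045191 ,   0.        , 315.20477136],
       [  0.        , 294.4045191 , 198.07326662],
       [  0.        ,   0.        ,   1.        ]]), 'k1': 0.00048548586637916277, 'xyz': array([0.1622446 , 0.63588792, 0.37472168]), 'attitude': array([-0.28532882, -0.19691752,  1.18371244])}
```

View pics/top0.png

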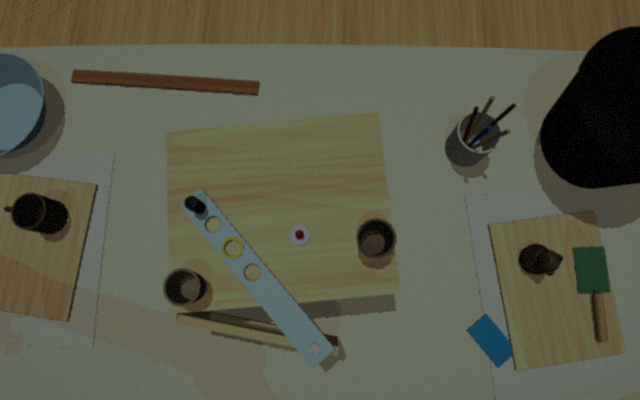

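View pics/side0.png

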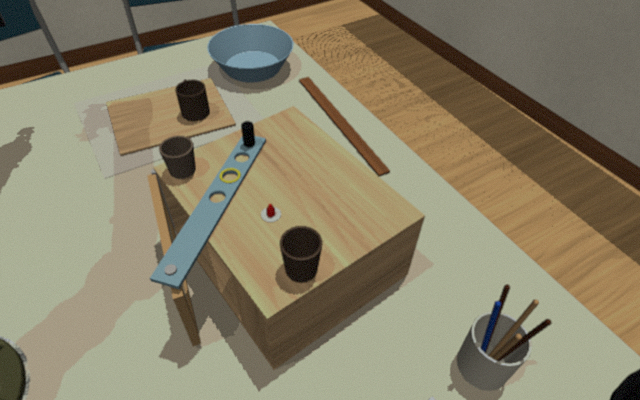

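```bash
python3 - <<'E'
from h import *
T=bot.camera_model("top");S=bot.camera_model("side")
def cen(n,f,box):
    hsv=cv2.cvtColor(cv2.imread(f"pics/{n}0.png"),cv2.COLOR_BGR2HSV).astype(int);l,t,r,b=box
    m=np.zeros(hsv.shape[:2],bool);m[t:b,l:r]=f(hsv)[t:b,l:r]
    ys,xs=np.nonzero(m);return (xs.min()+xs.max())/2,(ys.min()+ys.max())/2,xs.min(),xs.max(),ys.min(),ys.max(),len(xs)
yel=lambda h:(abs(h[...,0]-27)<6)&(h[...,1]>110)
red=lambda h:((h[...,0]<8)|(h[...,0]>172))&(h[...,1]>120)
dark=lambda h:(h[...,2]<45)
r={}
for k,f,bt,bs in(("ring",yel,(215,232,250,265),(215,160,245,190)),("peg",red,(285,220,315,250),(255,198,285,222)),("knob",dark,(180,190,212,217),(238,118,258,150))):
    a=cen("top",f,bt);b=cen("side",f,bs);print(k,a,b)
    r[k]=(a,b)
print("ring",tri([(T,*r["ring"][0][:2]),(S,*r["ring"][1][:2])]))
print("pegtip",tri([(T,300,233.5),(S,*[r["peg"][1][0],r["peg"][1][4]])]))
print("knobtop",tri([(T,193,203.5),(S,248,124)]))
print("pivot",tri([(T,315,349),(S,170.5,269)]))
for z in(.17,):
  for p in((167,133),(378,113),(397,290),(165,311)): print(at_z(T,*p,z).round(3))
print("cup base",at_z(S,302,270,.17), "roof near peg disc",tri([(T,299.5,236),(S,270.5,214)]))
a=cv2.imread("pics/top0.png")[180:260,170:320];b=cv2.imread("pics/side0.png")[110:230,200:300]
cv2.imwrite("pics/c.png",np.vstack([cv2.resize(a,(750,400//1)),]) if 0 else np.hstack([cv2.resize(a,None,fx=3.2,fy=3.2),cv2.resize(b,(300,256))]))
E
```

```text
ring (np.float64(232.0), np.float64(247.5), np.int64(222), np.int64(242), np.int64(238), np.int64(257), 58) (np.float64(229.5), np.float64(175.0), np.int64(220), np.int64(239), np.int64(168), np.int64(182), 111)
peg (np.float64(299.0), np.float64(234.5), np.int64(296), np.int64(302), np.int64(231), np.int64(238), 47) (np.float64(270.5), np.float64(210.0), np.int64(267), np.int64(274), np.int64(204), np.int64(216), 73)
knob (np.float64(195.0), np.float64(204.5), np.int64(185), np.int64(205), np.int64(196), np.int64(213), 246) (np.float64(248.0), np.float64(134.0), np.int64(242), np.int64(254), np.int64(122), np.int64(146), 249)
ring (array([0.50970745, 0.06569999, 0.17675108]), [array([ 0.1, -0.4]), array([-0.3,  0.1])])
pegtip (array([ 0.53301881, -0.04230499,  0.19450745]), [array([ 0.3, -0.8]), array([-0.8,  0.2])])
knobtop (array([0.57152174, 0.11758927, 0.22498312]), [array([ 0.5, -1.5]), array([-1.3,  0.3])])
pivot (array([ 0.36130466, -0.0696473 ,  0.18026432]), [array([ 0.2, -0.9]), array([-1. ,  0.2])])
[0.7   0.192 0.17 ]
[ 0.741 -0.164  0.17 ]
[ 0.45  -0.194  0.17 ]
[0.407 0.168 0.17 ]
cup base [ 0.52455158 -0.15809527  0.17      ] roof near peg disc (array([ 0.53233567, -0.03982911,  0.16853603]), [array([ 0.3, -0.9]), array([-0.9,  0.2])])
```

View pics/c.png

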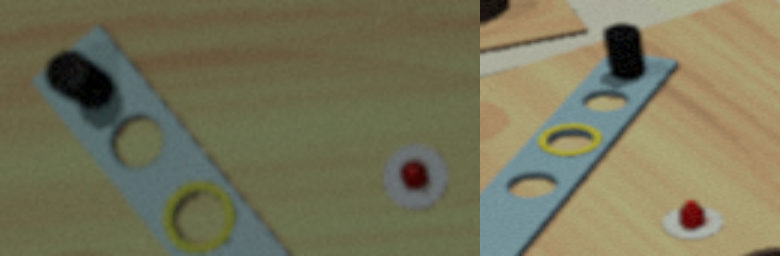

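Call:
{"api": "jog_arm", "payload": {"motion": [{"dz":2,"wz":4},{"dz":2,"dx":1,"dy":-1.5,"wz":4},{"dx":2,"dy":-3,"dz":1,"wz":4},{"dx":2,"dy":-3,"wz":4},{"dx":2,"dy":-3,"wz":4},{"dx":2.1,"dy":-3,"wz":4},{"dx":2.1,"dy":-3,"wz":4},{"dx":2.1,"dy":-3,"wz":4},{"dx":2.1,"dy":-3,"wz":4},{"dx":2.1,"dy":-3,"wz":4},{"dx":2.1,"dy":-3,"wz":4},{"dx":2.1,"dy":-3,"wz":4},{"dx":2.1,"dy":-3,"wz":4},{"dx":2.1,"dy":-3,"wz":4},{"dx":2.1,"dy":-3,"wz":4},{"dx":2.1,"dy":-3,"wz":4},{"dx":2.0,"dy":-3},{"dx":1.4,"dy":-1.8},{},{}], "claw": -1}}

```text
invalid input at $.motion[0]: expected keys dx, dy, dz, wx, wy, wz
```

```bash
python3 - <<'E'
from h import *
s=bot.sense();print(s["clock"],s["tcp_pos"],R.from_rotvec(s["tool_rot"]).as_matrix().round(3),s["qpos"].round(2))
c=bot.camera_model("wrist");im=bot.grab_frame("wrist");save(im,"w1.png");print(c)
print("exp knobtop",proj(c,[.572,.121,.223]),"ring",proj(c,[.5097,.0657,.178]),"peg",proj(c,[.533,-.041,.194]))
E
```

```text
0.75 [0.23855915 0.604654   0.23135665] [[-0.93   0.367  0.   ]
 [ 0.367  0.93   0.   ]
 [-0.     0.    -1.   ]] [-1.18  0.32 -0.07  1.45  0.02  1.37 -0.06]
{'intrinsics': array([[294.4045191 ,   0.        , 315.20477136],
       [  0.        , 294.4045191 , 198.07326662],
       [  0.        ,   0.        ,   1.        ]]), 'k1': 0.00048548586637916277, 'xyz': array([0.16224776, 0.63589798, 0.37479152]), 'attitude': array([-0.28525612, -0.19701879,  1.18369262])}
exp knobtop [ 17.50955649 642.71084292] ring [-18.60255658 563.28629949] peg [-89.11039744 610.63230892]
```

View pics/w1.png

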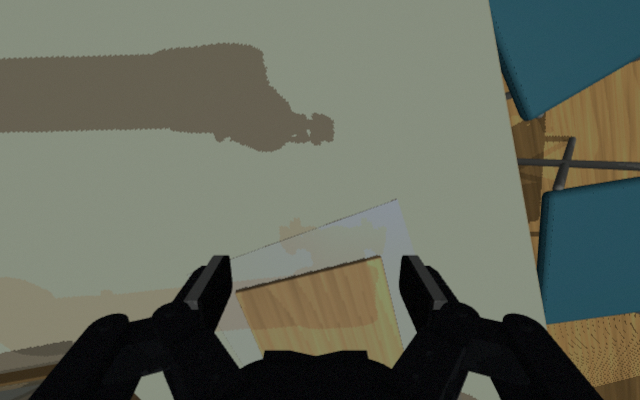

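The wrist picture is still from the start pose: the fingers are in view and the box isn't. The move was refused because every row needs all six keys.

Call:
{"api": "jog_arm", "payload": {"motion": [{"dx":0,"dy":0,"dz":2,"wx":0,"wy":0,"wz":4},{"dx":1,"dy":-1.5,"dz":2,"wx":0,"wy":0,"wz":4},{"dx":2,"dy":-3,"dz":1,"wx":0,"wy":0,"wz":4},{"dx":2,"dy":-3,"dz":0,"wx":0,"wy":0,"wz":4},{"dx":2,"dy":-3,"dz":0,"wx":0,"wy":0,"wz":4},{"dx":2.1,"dy":-3,"dz":0,"wx":0,"wy":0,"wz":4},{"dx":2.1,"dy":-3,"dz":0,"wx":0,"wy":0,"wz":4},{"dx":2.1,"dy":-3,"dz":0,"wx":0,"wy":0,"wz":4},{"dx":2.1,"dy":-3,"dz":0,"wx":0,"wy":0,"wz":4},{"dx":2.1,"dy":-3,"dz":0,"wx":0,"wy":0,"wz":4},{"dx":2.1,"dy":-3,"dz":0,"wx":0,"wy":0,"wz":4},{"dx":2.1,"dy":-3,"dz":0,"wx":0,"wy":0,"wz":4},{"dx":2.1,"dy":-3,"dz":0,"wx":0,"wy":0,"wz":4},{"dx":2.1,"dy":-3,"dz":0,"wx":0,"wy":0,"wz":4},{"dx":2.1,"dy":-3,"dz":0,"wx":0,"wy":0,"wz":4},{"dx":2.1,"dy":-3,"dz":0,"wx":0,"wy":0,"wz":4},{"dx":2.0,"dy":-3,"dz":0,"wx":0,"wy":0,"wz":0},{"dx":1.4,"dy":-1.8,"dz":0,"wx":0,"wy":0,"wz":0},{"dx":0,"dy":0,"dz":0,"wx":0,"wy":0,"wz":0},{"dx":0,"dy":0,"dz":0,"wx":0,"wy":0,"wz":0}], "claw": -1}}

```text
clock: 2.47
tcp_pos: [0.5741, 0.12, 0.2812]
tool_rot: [1.133, -2.93, 0.0]
wrist_force: [-0.7, 0.8, 0.6]
finger_gap: 0.0854
```

```bash
python3 - <<'E'
from h import *
s=bot.sense();print(s["clock"],s["tcp_pos"],R.from_rotvec(s["tool_rot"]).as_matrix().round(3),s["qpos"].round(2))
c=bot.camera_model("wrist");im=bot.grab_frame("wrist");save(im,"w2.png")
print("exp knobtop",proj(c,[.572,.121,.223]),"ring",proj(c,[.5097,.0657,.178]),"peg",proj(c,[.533,-.041,.194]))
E
```

```text
2.4667 [0.57410699 0.12004644 0.28123883] [[-0.74  -0.673 -0.   ]
 [-0.673  0.74  -0.   ]
 [ 0.     0.    -1.   ]] [-0.5   0.17  0.28  1.55 -0.05  1.43  2.1 ]
exp knobtop [317.20521671 213.43565996] ring [318.33950847  94.2595468 ] peg [179.49907386   8.7756502 ]
```

View pics/w2.png

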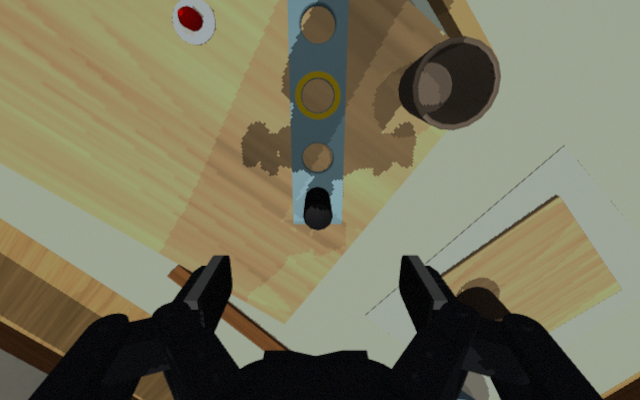

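Call:
{"api": "jog_arm", "payload": {"motion": [{"dx":0,"dy":0,"dz":-3,"wx":0,"wy":0,"wz":0},{"dx":0,"dy":0,"dz":-3,"wx":0,"wy":0,"wz":0},{"dx":0,"dy":0,"dz":-2,"wx":0,"wy":0,"wz":0},{"dx":0,"dy":0,"dz":-1.1,"wx":0,"wy":0,"wz":0},{"dx":0,"dy":0,"dz":0,"wx":0,"wy":0,"wz":0},{"dx":0,"dy":0,"dz":0,"wx":0,"wy":0,"wz":0}]}}

```text
clock: 3.02
tcp_pos: [0.5733, 0.1229, 0.1908]
tool_rot: [-1.141, 2.927, 0.001]
wrist_force: [0.8, -0.1, 0.7]
finger_gap: 0.0855
```

```bash
python3 - <<'E'
from h import *
# peg from the earlier wrist picture: camera pose relative to TCP is rigid
s=bot.sense();c=dict(bot.camera_model("wrist"))
print(s["tcp_pos"],s["wrist_force"])
c["xyz"]=np.array(c["xyz"])+np.array([.57410699,.12004644,.28123883])-s["tcp_pos"]
im=cv2.imread("pics/w2.png");h=cv2.cvtColor(im,cv2.COLOR_BGR2HSV).astype(int)
m=((h[...,0]<8)|(h[...,0]>172))&(h[...,1]>130);m[60:]=0;m[:,:150]=0;m[:,230:]=0
ys,xs=np.nonzero(m);print(xs.min(),xs.max(),ys.min(),ys.max())
w=(h[...,1]<60)&(h[...,2]>130);w[60:]=0;w[:,:150]=0;w[:,230:]=0;w|=m
ys,xs=np.nonzero(w);print(xs.min(),xs.max(),ys.min(),ys.max())
u,v=(xs.min()+xs.max())/2,(ys.min()+ys.max())/2
print("disc",u,v,at_z(c,u,v,.171), "ring",at_z(c,318,95,.178),proj(c,[.533,-.041,.17]))
E
```

```text
[0.57333702 0.12293811 0.19080562] [ 0.84991475 -0.07817477  0.71962456]
178 201 7 30
172 215 0 44
disc 193.5 22.0 [ 0.53598897 -0.03905653  0.171     ] ring [0.51061769 0.06557868 0.178     ] [194.18061555  17.01779977]
```

Call:
{"api": "jog_arm", "payload": {"motion": [{"dx":0,"dy":0,"dz":0,"wx":0,"wy":0,"wz":0},{"dx":0,"dy":0,"dz":0,"wx":0,"wy":0,"wz":0},{"dx":0,"dy":0,"dz":0,"wx":0,"wy":0,"wz":0},{"dx":0,"dy":0,"dz":0,"wx":0,"wy":0,"wz":0},{"dx":0,"dy":0,"dz":0,"wx":0,"wy":0,"wz":0},{"dx":0,"dy":0,"dz":0,"wx":0,"wy":0,"wz":0},{"dx":0,"dy":0,"dz":0,"wx":0,"wy":0,"wz":0},{"dx":0,"dy":0,"dz":0,"wx":0,"wy":0,"wz":0},{"dx":0,"dy":0,"dz":0,"wx":0,"wy":0,"wz":0},{"dx":0,"dy":0,"dz":0,"wx":0,"wy":0,"wz":0}], "claw": 1}}

```text
clock: 3.85
tcp_pos: [0.5737, 0.1217, 0.1904]
tool_rot: [-1.138, 2.928, 0.0]
wrist_force: [0.4, 0.7, 1.5]
finger_gap: 0.0204
```

Call:
{"api": "jog_arm", "payload": {"motion": [{"dx":-0.05,"dy":-0.05,"dz":1,"wx":1.3,"wy":-1.5,"wz":0},{"dx":-0.1,"dy":-0.1,"dz":1,"wx":1.3,"wy":-1.5,"wz":0},{"dx":-0.1,"dy":-0.1,"dz":1,"wx":1.3,"wy":-1.5,"wz":0},{"dx":-0.1,"dy":-0.1,"dz":1,"wx":1.3,"wy":-1.5,"wz":0},{"dx":-0.15,"dy":-0.15,"dz":1,"wx":1.3,"wy":-1.5,"wz":0},{"dx":-0.15,"dy":-0.1,"dz":1,"wx":1.3,"wy":-1.5,"wz":0},{"dx":0,"dy":0,"dz":0,"wx":0,"wy":0,"wz":0},{"dx":0,"dy":0,"dz":0,"wx":0,"wy":0,"wz":0}]}}

```text
clock: 4.52
tcp_pos: [0.5668, 0.1149, 0.2505]
tool_rot: [-1.065, 2.745, 0.103]
wrist_force: [0.5, -0.9, -1.3]
finger_gap: 0.0203
```

```bash
python3 - <<'E'
from h import *
s=bot.sense();print(s["tcp_pos"],s["wrist_force"],s["ft_torque"],R.from_rotvec(s["tool_rot"]).as_matrix().round(3),s["qpos"].round(2))
im=bot.grab_frame("side");save(im,"s3.png")
save(np.hstack([cv2.resize(im[60:340,100:400],None,fx=1.5,fy=1.5)]),"s3.png")
E
```

```text
[0.56684504 0.11493296 0.25045804] [ 0.52806963 -0.85877052 -1.30342036] [-0.2460163   0.23359671  0.11070478] [[-0.722 -0.674  0.156]
 [-0.661  0.739  0.135]
 [-0.206 -0.006 -0.979]] [-0.46  0.02  0.29  1.77 -0.12  1.17  2.17]
```

View pics/s3.png

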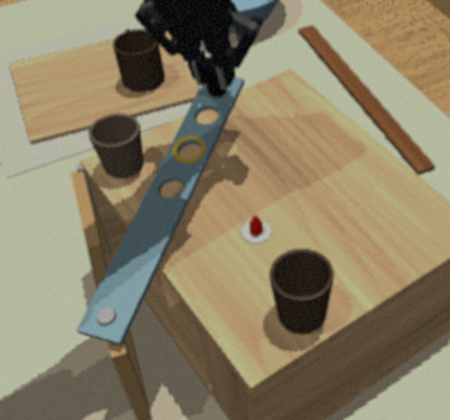

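The arm is lifted: the ring is at about (190,150) in the crop, clear of the peg at (256,226), and the cups are undisturbed. Next I swing it across.

Call:
{"api": "jog_arm", "payload": {"motion": [{"dx":0.24,"dy":-0.8,"dz":0,"wx":0,"wy":0,"wz":-2},{"dx":0.24,"dy":-0.8,"dz":0,"wx":0,"wy":0,"wz":-2},{"dx":0.24,"dy":-0.8,"dz":0,"wx":0,"wy":0,"wz":-2},{"dx":0.24,"dy":-0.8,"dz":0,"wx":0,"wy":0,"wz":-2},{"dx":0.24,"dy":-0.8,"dz":0,"wx":0,"wy":0,"wz":-2},{"dx":0.24,"dy":-0.8,"dz":0,"wx":0,"wy":0,"wz":-2},{"dx":0.24,"dy":-0.8,"dz":0,"wx":0,"wy":0,"wz":-2},{"dx":0.24,"dy":-0.8,"dz":0,"wx":0,"wy":0,"wz":-2},{"dx":0.24,"dy":-0.8,"dz":0,"wx":0,"wy":0,"wz":-2},{"dx":0.24,"dy":-0.8,"dz":0,"wx":0,"wy":0,"wz":-2},{"dx":0.24,"dy":-0.8,"dz":0,"wx":0,"wy":0,"wz":-2},{"dx":0.24,"dy":-0.8,"dz":0,"wx":0,"wy":0,"wz":-2},{"dx":0.24,"dy":-0.8,"dz":0,"wx":0,"wy":0,"wz":-2},{"dx":0.24,"dy":-0.8,"dz":0,"wx":0,"wy":0,"wz":-2},{"dx":0.24,"dy":-0.8,"dz":0,"wx":0,"wy":0,"wz":-2},{"dx":0.24,"dy":-0.8,"dz":0,"wx":0,"wy":0,"wz":-2},{"dx":0.24,"dy":-0.8,"dz":0,"wx":0,"wy":0,"wz":-2},{"dx":0.3,"dy":-1.0,"dz":0,"wx":0,"wy":0,"wz":-2},{"dx":0,"dy":0,"dz":0,"wx":0,"wy":0,"wz":0},{"dx":0,"dy":0,"dz":0,"wx":0,"wy":0,"wz":0}]}}

```text
clock: 6.23
tcp_pos: [0.611, -0.0314, 0.2503]
tool_rot: [-0.164, 2.929, 0.008]
wrist_force: [-0.2, -1.4, -1.0]
finger_gap: 0.0205
```

```bash
python3 - <<'E'
from h import *
s=bot.sense();print(s["tcp_pos"],s["wrist_force"],s["ft_torque"],R.from_rotvec(s["tool_rot"]).as_matrix().round(3),s["qpos"].round(2))
a=bot.grab_frame("side");b=bot.grab_frame("wrist")
cv2.imwrite("pics/s4f.png",a[...,::-1]);cv2.imwrite("pics/w4.png",b[...,::-1])
save(np.hstack([cv2.resize(a[60:340,100:400],(400,373)),cv2.resize(b[0:300,160:480],(400,373))]),"s4.png")
E
```

```text
[ 0.61103019 -0.03136517  0.25032014] [-0.17749923 -1.40522678 -0.96757862] [-0.33607991  0.23074261  0.34039281] [[-0.972 -0.111  0.206]
 [-0.11   0.994  0.017]
 [-0.206 -0.006 -0.978]] [-0.36  0.07  0.41  1.73 -0.06  1.14  1.74]
```

View pics/s4.png

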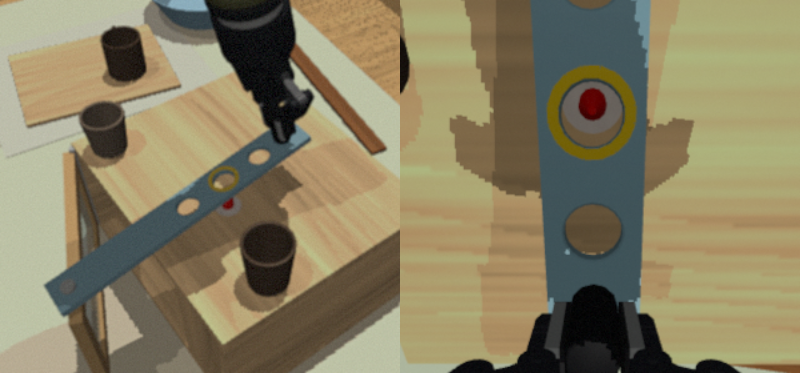

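```bash
python3 - <<'E'
from h import *
c=bot.camera_model("wrist");S=bot.camera_model("side")
h=cv2.cvtColor(cv2.imread("pics/w4.png"),cv2.COLOR_BGR2HSV).astype(int)
def bb(m,l,t,r,b):
    k=np.zeros_like(m);k[t:b,l:r]=m[t:b,l:r];ys,xs=np.nonzero(k);return (xs.min()+xs.max())/2,(ys.min()+ys.max())/2,xs.min(),xs.max(),ys.min(),ys.max()
y=bb((abs(h[...,0]-27)<6)&(h[...,1]>180),270,45,355,135);print(y)
p=bb(((h[...,0]<8)|(h[...,0]>172))&(h[...,1]>130),280,60,340,110);print(p)
print("ring",at_z(c,y[0],y[1],.219))
for P in((.535,-.040),(.533,-.041)): print(proj(c,[*P,.194]),proj(c,[*P,.17]))
h2=cv2.cvtColor(cv2.imread("pics/s4f.png"),cv2.COLOR_BGR2HSV).astype(int)
q=bb((abs(h2[...,0]-27)<6)&(h2[...,1]>120),252,180,284,208);print(q,tri([(c,*y[:2]),(S,*q[:2])]))
E
```

```text
(np.float64(313.0), np.float64(90.0), np.int64(278), np.int64(348), np.int64(53), np.int64(127))
(np.float64(313.5), np.float64(83.5), np.int64(303), np.int64(324), np.int64(71), np.int64(96))
ring [ 0.53049632 -0.03942527  0.219     ]
[311.6462704   89.59616695] [312.19690772  82.49846192]
[310.29819789  85.79079551] [310.99758911  79.06456754]
(np.float64(267.0), np.float64(194.0), np.int64(256), np.int64(278), np.int64(185), np.int64(203)) (array([ 0.5311867 , -0.03941558,  0.21582027]), [array([-0.1,  0.2]), array([-0.1,  0. ])])
```

Call:
{"api": "jog_arm", "payload": {"motion": [{"dx":0.12,"dy":0.01,"dz":-0.6,"wx":-0.13,"wy":1.18,"wz":0},{"dx":0.12,"dy":0.01,"dz":-0.6,"wx":-0.13,"wy":1.18,"wz":0},{"dx":0.11,"dy":0.01,"dz":-0.6,"wx":-0.13,"wy":1.18,"wz":0},{"dx":0.1,"dy":0.01,"dz":-0.6,"wx":-0.13,"wy":1.18,"wz":0},{"dx":0.1,"dy":0.01,"dz":-0.6,"wx":-0.13,"wy":1.18,"wz":0},{"dx":0.08,"dy":0.01,"dz":-0.6,"wx":-0.13,"wy":1.18,"wz":0},{"dx":0.08,"dy":0.01,"dz":-0.6,"wx":-0.13,"wy":1.18,"wz":0},{"dx":0.07,"dy":0.01,"dz":-0.6,"wx":-0.13,"wy":1.18,"wz":0},{"dx":0.06,"dy":0.01,"dz":-0.6,"wx":-0.13,"wy":1.18,"wz":0},{"dx":0.05,"dy":0,"dz":-0.6,"wx":-0.13,"wy":1.18,"wz":0},{"dx":0,"dy":0,"dz":0,"wx":0,"wy":0,"wz":0},{"dx":0,"dy":0,"dz":0,"wx":0,"wy":0,"wz":0},{"dx":0,"dy":0,"dz":0,"wx":0,"wy":0,"wz":0}]}}

```text
clock: 7.42
tcp_pos: [0.6198, -0.0296, 0.1906]
tool_rot: [-0.177, 3.135, -0.007]
wrist_force: [-0.6, -1.5, -0.0]
finger_gap: 0.0204
```

```bash
python3 - <<'E'
from h import *
s=bot.sense();print(s["tcp_pos"],s["wrist_force"],s["ft_torque"],R.from_rotvec(s["tool_rot"]).as_matrix().round(3))
a=bot.grab_frame("side");b=bot.grab_frame("wrist")
save(np.hstack([cv2.resize(a[60:340,100:400],(400,373)),cv2.resize(b[0:300,160:480],(400,373))]),"s5.png")
E
```

```text
[ 0.61982161 -0.02961402  0.19063596] [-0.60275238 -1.52723189 -0.04695152] [-0.15962348  0.22639973  0.35841215] [[-0.994 -0.113  0.001]
 [-0.113  0.994 -0.005]
 [-0.001 -0.005 -1.   ]]
```

View pics/s5.png

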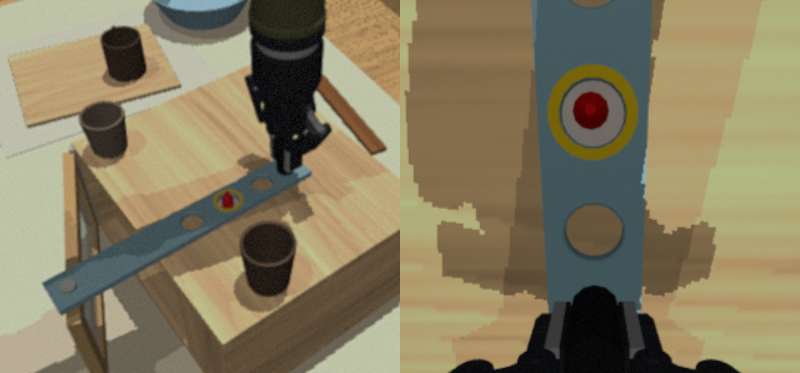

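The peg stands centred in the yellow ring, at (591,110) against the ring centre (592,112) in the crop, and the arm lies flat. Now I release and retreat.

Call:
{"api": "jog_arm", "payload": {"motion": [{"dx":0,"dy":0,"dz":0,"wx":0,"wy":0,"wz":0},{"dx":0,"dy":0,"dz":0,"wx":0,"wy":0,"wz":0},{"dx":0,"dy":0,"dz":0,"wx":0,"wy":0,"wz":0},{"dx":0,"dy":0,"dz":0,"wx":0,"wy":0,"wz":0},{"dx":0,"dy":0,"dz":0,"wx":0,"wy":0,"wz":0},{"dx":0,"dy":0,"dz":0,"wx":0,"wy":0,"wz":0},{"dx":0,"dy":0,"dz":0,"wx":0,"wy":0,"wz":0},{"dx":0,"dy":0,"dz":0,"wx":0,"wy":0,"wz":0},{"dx":0,"dy":0,"dz":1,"wx":0,"wy":0,"wz":0},{"dx":0,"dy":0,"dz":2,"wx":0,"wy":0,"wz":0},{"dx":0,"dy":0,"dz":3,"wx":0,"wy":0,"wz":0},{"dx":0,"dy":0,"dz":3,"wx":0,"wy":0,"wz":0},{"dx":0,"dy":0,"dz":3,"wx":0,"wy":0,"wz":0},{"dx":0,"dy":0,"dz":0,"wx":0,"wy":0,"wz":0},{"dx":0,"dy":0,"dz":0,"wx":0,"wy":0,"wz":0},{"dx":0,"dy":0,"dz":0,"wx":0,"wy":0,"wz":0}], "claw": -1}}

```text
clock: 8.85
tcp_pos: [0.6197, -0.0295, 0.3104]
tool_rot: [-0.178, 3.136, -0.007]
wrist_force: [0.5, 0.4, -0.7]
finger_gap: 0.0853
```

```bash
python3 - <<'E'
from h import *
s=bot.sense();print(s["clock"],s["tcp_pos"],s["wrist_force"],s["finger_gap"])
a=bot.grab_frame("side");b=bot.grab_frame("wrist")
m=bot.masks_of("side","clay_cup")
for k in m[:2]:
    ys,xs=np.nonzero(k["pixels"]);print(k["score"],k["bbox"],xs.mean(),ys.mean())
save(np.hstack([cv2.resize(a[60:340,100:400],(400,373)),cv2.resize(b[0:300,160:480],(400,373))]),"s6.png")
E
```

```text
8.85 [ 0.61965878 -0.02945469  0.31042605] [ 0.4666565   0.38122611 -0.68075929] 0.08530614635782745
0.82 [280.0, 226.2, 322.4, 282.6] 300.5734522560336 252.85939139559287
```

View pics/s6.png

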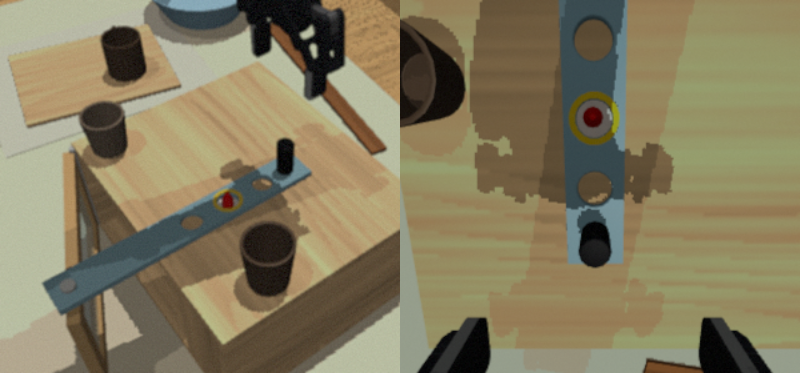

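The peg is centred in the ring at about (593,117), the arm is flat, the gripper is clear of everything, and the cup hasn't moved.

```bash
python3 -c "
from plant import bot
print(bot.close_job())"
```

```text
the job is handed in; nothing more can be done
None
```

The stay arm is on the middle setting and the job is handed in, about 9 s on the robot's clock. I gripped it by its knob, lifted it 60 mm and swung it across with the door following. Then I lowered the yellow-ringed hole over the red peg, let go and raised the gripper 12 cm clear.

- **Fit:** the last wrist picture shows the peg centred in the yellow ring to within a pixel or two. In the pictures the arm lies flat on the roof; I did not measure its tilt.
- **Cup:** it stands where it was. Its mask centre in the side picture was (300.7, 253.0) at the start and (300.6, 252.9) at the end.
- **Forces:** wrist force readings stayed under about 2 N.
- **Disagreements:** only small ones. Two estimates of the peg position differed by about 3 mm, and my first move was refused because every row needs all six numbers. I resent it without any effect on the scene.

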